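# Slide the marble lid home on the egg bin

## Task

The egg bin has been left open: slide its marble lid along the wooden top of the bin until it drops into the recess around the opening and lies fully home and level, flush with the top, then let go of it. Slide it, do not lift it off the bin, and leave the other pantry things standing where they are.

Things in the scene. Friction and masses are not known exactly. Their poses are not given: they have to be found in the camera images.
- bin: Fixed dark red cherry-wood egg bin, a block 190 (its x) x 360 (its y) x 95 mm high. Origin: centre of its underside, z up. Its flat top is at z = 95 mm. The half towards its +y is plain closed top where the lid starts; the half towards its -y has the rectangular opening with four eggs in a blue holder deep inside. Place and yaw (within 0.45 rad of zero) vary.
- pocket (a point): Centre of the shallow recess around the bin's opening, at the height of the recess's ledge, i.e. 8 mm below the bin's top; it lies at (0, -100, 87) mm in the bin's frame and has the same axes. The recess is 136 mm along x and 116 mm along y with square upright walls, 8 mm deep; a pale ledge 12 mm wide runs all round it and carries the lid; inside the ledge the well is open.
- lid: Loose white marble lid plate, 130 (its x) x 110 (its y) x 8 mm, about 0.34 kg (varies), 3 mm smaller than the recess on each side. Origin: centre of its underside, z up. Starts flat on the bin's top, 135 to 200 mm from the recess centre, turned up to 0.4 rad from the bin. Seated, its origin meets pocket, x along the bin's x (either way).
- lid_handle (a point): Centre of the top face of the lid's handle, axes as the lid's: a dark wooden bar fixed rigidly on the middle of the lid, 70 mm long along the lid's x, 18 mm wide along its y, 32 mm high, so its top is 40 mm above the lid's underside.
- pitcher: Bystander: green ceramic pitcher, 116 mm across, 165 mm high, handle to its +y reaching 95 mm from the axis. Origin at the centre of its underside.
- canister: Bystander: stainless canister with latched lid, 110 mm across, 155 mm high. Origin at the centre of its underside.
- honey_pot: Bystander: bamboo honey pot, 90 mm across, 114 mm high with its knob. Origin at the centre of its underside.
- glass_bowl: Bystander: small clear glass bowl, 116 mm across the rim, 55 mm high. Origin at the centre of its underside.
Mind the look-alikes: they are no part of the job. What is shaped like the lid but purple or red is not meant.

How it is judged (in metres and radians):
At the end, for the whole second after the job is handed in: The lid lies at rest in the bin's recess, handle up: centre within 6 mm of the recess centre, underside within 2.5 mm of the ledge, tilted under 0.035 rad, square to the bin within 0.1 rad, and no longer held (horizontal distance between lid and pocket below 0.006 m and z of lid in the frame of pocket between -0.003 and 0.0025 m and angle between lid's own z axis and vertical below 0.035 rad and angle between the x axis of lid and the x axis of bin, either way round below 0.1 rad and linear speed of lid below 0.01 m/s and contact force between lid and the fingers below 0.1 N); the robot touches nothing.
It fails at once if the lid is lifted: its centre rises more than 8 mm above the bin's top (z of lid in the frame of bin above 0.103 m).
It fails at once if the pitcher is shifted more than 30 mm or tipped (distance of pitcher from where it was at the start of the episode above 0.03 m or angle between pitcher's own z axis and vertical above 0.4 rad).
It fails at once if the canister is shifted more than 30 mm or tipped (distance of canister from where it was at the start of the episode above 0.03 m or angle between canister's own z axis and vertical above 0.4 rad).
It fails at once if the honey pot is shifted more than 30 mm or tipped (distance of honey_pot from where it was at the start of the episode above 0.03 m or angle between honey_pot's own z axis and vertical above 0.4 rad).
It fails at once if the glass bowl is shifted more than 30 mm or tipped (distance of glass_bowl from where it was at the start of the episode above 0.03 m or angle between glass_bowl's own z axis and vertical above 0.4 rad).
It also fails if it takes over 42 s, if anything falls off the work surface, if the arm or the gripper's body presses on something with over 40 N, if the wrist force passes 120 N, or if a joint passes its speed limit or range.

## Robot

A 6-joint arm with a two-finger parallel gripper is mounted at the origin on the work surface. World frame = base frame: x ahead of the robot, y to its left, z up, the work surface at z = 0. Lengths are in mm, angles in rad, forces in N, time in s.
With the tool pointing down it reaches from about 400 to 925 mm from the base axis. Payload 12.5 kg.
Tool frame: the origin (TCP) lies between the finger pads; the fingertips stand 11 mm ahead of it and the grasp point (between the pads) lies 8 mm behind it; y points along the fingers, x is the direction in which the jaws open and shut, and the axes are right-handed (so a half turn about y gives the same grasp; the last joint's range is limited). The gripper opens to 95 mm and grips with 3 to 60 N. Pads are 20 mm wide; open, the fingers measure 119 mm over their backs; the gripper's body (75 mm by 180 mm) begins 59 mm behind the grasp point.
Start: joints at [1.001, 0.491, 1.559, -0, 1.092, -0.106], TCP at [279.58, 558.999, 225.661] pointing down, gripper open.
Joint ranges: [-3.1, 3.1], [-0.84, 2.19], [0.05, 2.79], [-1.13, 4.28], [0.06, 2.93], [-2.69, 2.69]. Speed limits (rad/s): [2.22, 2.22, 2.79, 3.14, 3.14, 3.14].

## Interface

Orientations are given as [roll, pitch, yaw] about the fixed x, y, z axes, in that order (R = Rz(yaw) Ry(pitch) Rx(roll)).
In Python, from cell import env gives the robot as it stands.
- The arm moves only by the tool jog_arm, never from a script. Its argument "series" is a list of rows, each an object of numbers: "dx", "dy", "dz": the shift along the world's x, y, z in m; "rx", "ry", "rz": the turn, a rotation vector about the world's x, y, z in degrees; "gripper": the opening, from 0 (shut) to 1 (fully open). A call has 1 to 12 rows; each row shifts and turns the commanded pose from where the row before left it; what a row does not reach is not made up. A row lasts 1/10 s, in which the tool goes at most 50 mm and 8.59 degrees, less where a joint would pass 70% of its speed; a pose out of reach is approached as far as the arm can. A call is refused whole if a number of a shift passes 0.05 or a number of a turn 8.59, either way. A call with a gripper value outside its range is refused whole. The fingers move at their own pace and stop on an object; the grip force is fixed at half the most. Time passes only in rows, so rows that do not move let the fingers close. It gives the time, the measured TCP pose, the force and the opening at its end, in the units of the state.
- env.state(): the state, without advancing time (a new reading comes with each control period).
- env.read_camera(name): name is "scene" or "top"; returns the picture (400x640x3 uint8, red, green, blue); there is no depth.
- env.camera_info(name): a dict with "camera_matrix" (3x3 intrinsics, pixels), "R" (3x3) and "t" (3): a world point X has camera coordinates R X + t. Camera axes: x right, y down, z forward; pixel columns grow to the right and rows downward; lengths in mm; the calibration is good to about 2 mm. A picture is of the moment at which its call begins. camera_info takes no time and is no camera call.
- env.job_done(): hands the job in, once; it reports no verdict.
The state is a dict: "t": time; "joints": joint angles; "qvel": joint speeds; "tau": joint torques, N m; "eef_pos": TCP position; "tcp_rot": TCP orientation; "ft_force": force on the tool from outside, world axes, zero at the start; "moment": the same for the moment, N m; "opening": opening from 0.0 (shut) to 1.0 (fully open).
Only numpy, scipy, OpenCV 4.12 (cv2) and the standard library are available. Lean on these libraries where they do the work, as an engineer would, in place of code of your own. Each camera call takes 0.05 s, during which the arm holds its last target.

## Working session

There is one attempt and no reset: what is moved stays moved. The work goes in short steps, Python scripts to look and compute and a tool call to move; the robot and the scene stay as the last step left them, time stands still between calls to the robot, and variables do not carry over. Pictures are saved under pics/ and viewed, and the job is handed in when it is done.

Besides the shell and the picture viewer there is one more tool, called as name(argument=value, ...), one argument or row to a line, values as JSON. jog_arm: Moves the arm, as the interface text tells. Its arguments: {"type":"object","properties":{"series":{"type":"array"}},"required":["series"]}

```bash
mkdir -p pics; python3 - <<'E'
from cell import env
import cv2,numpy as np
for n in("scene","top"):
    im=env.read_camera(n); cv2.imwrite(f"pics/{n}0.png",im[:,:,::-1]); i=env.camera_info(n); print(n,np.round(i["camera_matrix"],1).tolist(),np.round(i["R"],4).tolist(),np.round(i["t"],1).tolist())
print(env.state())
E
```

```text
scene [[411.0, 0.0, 320.8], [0.0, 411.0, 206.2], [0.0, 0.0, 1.0]] [[-0.6326, 0.7744, -0.015], [0.615, 0.4905, -0.6174], [-0.4707, -0.3997, -0.7865]] [328.0, -292.8, 1595.8]
top [[506.3, 0.0, 317.3], [0.0, 506.3, 201.9], [0.0, 0.0, 1.0]] [[0.0045, -1.0, 0.0019], [-0.9964, -0.0047, -0.0842], [0.0842, -0.0015, -0.9964]] [37.5, 581.9, 1459.1]
{'t': 0.1, 'joints': array([ 1.00137975e+00,  4.91499477e-01,  1.55938390e+00,  5.84790376e-07,
        1.09171192e+00, -1.05606780e-01]), 'qvel': array([-0.00185898, -0.00192328, -0.00083025, -0.00128938,  0.00180539,
       -0.00155358]), 'tau': array([ 1.96775130e-03, -6.13632131e+01, -2.58602500e+01,  6.93828450e-02,
        4.71346546e-02, -6.53179723e-05]), 'eef_pos': array([279.47150362, 558.80658481, 225.12164651]), 'tcp_rot': array([-1.57069012e+00,  9.97007779e-04,  1.10698631e+00]), 'ft_force': array([0.73857731, 0.24529538, 0.56607543]), 'moment': array([-0.03244374, -0.02076089,  0.00795047]), 'opening': 1.003367866210764}
```

View pics/scene0.png

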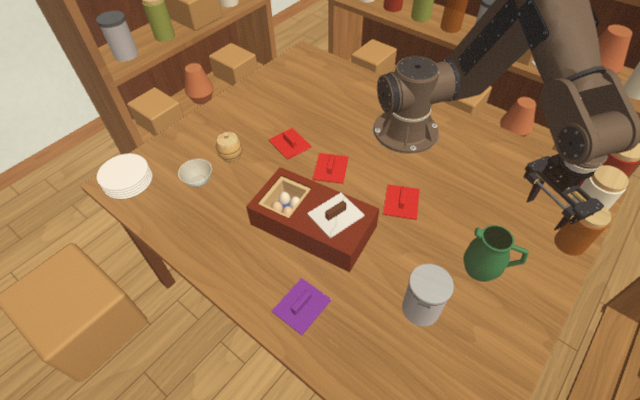

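View pics/top0.png

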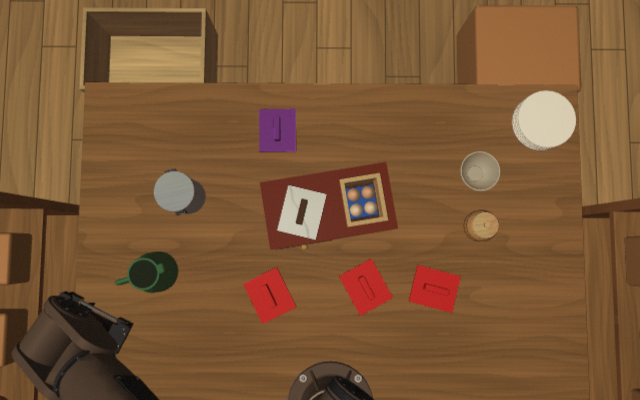

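The top view shows the white lid at about (302,212) on the dark red bin, with the recess at (363,200). Things that could be taken for it in the top view:
- Red lids at (270,295), (366,287) and (435,289).
- Purple lid at (277,130).
- White plates at (545,121).

I choose the white marble one with the dark bar, on the bin. Next I measure and check it in a close crop.

```bash
cat > h.py <<'E'
from cell import env
import cv2,numpy as np
def ray(n,px,z):
    i=env.camera_info(n);K=np.array(i["camera_matrix"]);R=np.array(i["R"]);t=np.array(i["t"])
    px=np.atleast_2d(px).astype(float)
    d=(R.T@np.linalg.inv(K)@np.c_[px,np.ones(len(px))].T).T;c=-R.T@t
    return (c+d*((z-c[2])/d[:,2])[:,None])[:,:2]
def big(m):
    cs,_=cv2.findContours(m.astype(np.uint8),cv2.RETR_EXTERNAL,cv2.CHAIN_APPROX_NONE)
    return max(cs,key=cv2.contourArea)[:,0,:]
def rect(n,c,z):
    w=ray(n,c,z).astype(np.float32); r=cv2.minAreaRect(w); return r
def win(m,x0,y0,x1,y1):
    o=np.zeros_like(m);o[y0:y1,x0:x1]=m[y0:y1,x0:x1];return o
def masks(im):
    hsv=cv2.cvtColor(im,cv2.COLOR_RGB2HSV);return hsv[...,0].astype(int),hsv[...,1].astype(int),hsv[...,2].astype(int)
E
python3 - <<'E'
from h import *
for n in("top","scene"):
    im=cv2.imread(f"pics/{n}0.png")[:,:,::-1].copy();H,S,V=masks(im)
    W=(250,155,405,255) if n=="top" else (240,165,385,270)
    white=win((S<60)&(V>150),*W)
    c=big(white);r=rect(n,c,103);print(n,"lid",r, ray(n,[cv2.minAreaRect(c)[0]],103))
    # handle: hole in lid
    m=np.zeros(white.shape,np.uint8);cv2.fillPoly(m,[cv2.convexHull(c)],1);m=cv2.erode(m,np.ones((3,3)))
    hd=(m>0)&(V<100);print("handle",rect(n,big(hd),135))
    dr=win(((H<8)|(H>172))&(S>130)&(V<150)&(V>40),*W)
    print("bin bbox",cv2.boundingRect(big(dr)))
    if n=="top":
        cc=big(dr); print("bin",rect(n,cc,95),cv2.boxPoints(cv2.minAreaRect(cc)).tolist())
    x0,y0,x1,y1=W
    cv2.imwrite(f"pics/{n}_crop.png",cv2.resize(im[y0:y1,x0:x1],None,fx=5,fy=5,interpolation=cv2.INTER_NEAREST)[:,:,::-1])
    print(H[200,345],S[200,345],V[200,345],im[200,340:350].tolist())
E
```

```text
top lid ((547.2843017578125, 83.91188049316406), (108.9993667602539, 130.38302612304688), 76.57535552978516) [[547.23165186  83.93712019]]
handle ((546.75244140625, 83.6104965209961), (16.442237854003906, 67.05058288574219), 76.42393493652344)
bin bbox (260, 163, 137, 86)
bin ((566.656494140625, 10.088333129882812), (189.13650512695312, 357.5766296386719), 9.816221237182617) [[259.108154296875, 182.64866638183594], [385.9189453125, 161.51353454589844], [397.0540771484375, 228.32435607910156], [270.2432861328125, 249.45948791503906]]
19 118 181 [[104, 46, 33], [104, 48, 33], [115, 66, 44], [157, 118, 78], [181, 150, 98], [181, 149, 97], [171, 144, 101], [102, 108, 118], [51, 80, 134], [64, 83, 127]]
scene lid ((549.7490234375, 83.45059204101562), (114.31645965576172, 131.1758270263672), 76.98401641845703) [[549.84971547  83.83604893]]
handle ((588.7591552734375, 83.01055908203125), (17.940221786499023, 5.733306407928467), 38.79582595825195)
bin bbox (247, 168, 132, 102)
19 29 235 [[231, 222, 205], [216, 206, 189], [189, 174, 156], [207, 194, 176], [229, 219, 201], [235, 225, 208], [235, 226, 209], [235, 225, 210], [219, 202, 184], [182, 145, 125]]
```

View pics/top_crop.png

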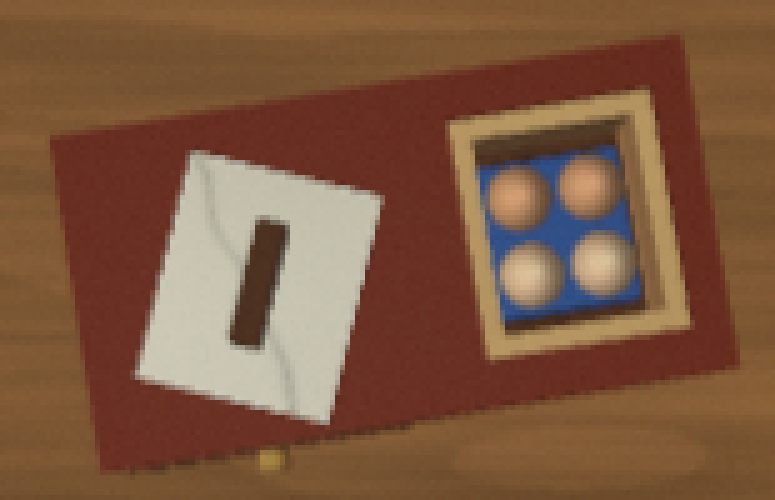

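View pics/scene_crop.png

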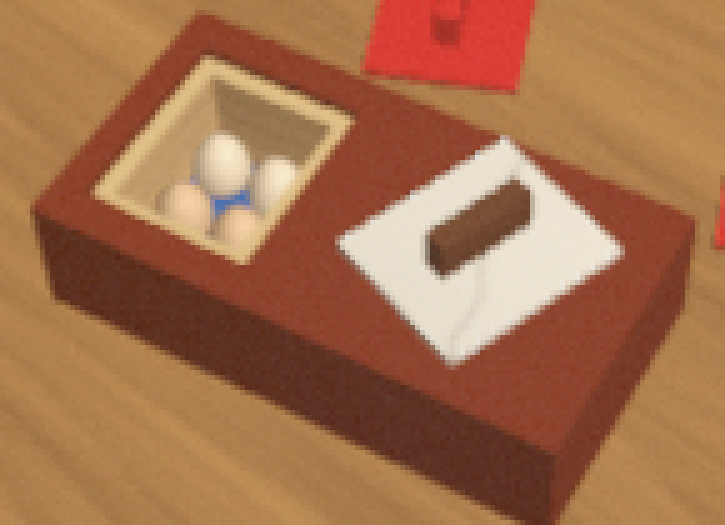

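```bash
python3 - <<'E'
from h import *
i=env.camera_info("top");print("cam",-np.array(i["R"]).T@np.array(i["t"]))
im=cv2.imread("pics/top0.png")[:,:,::-1].copy();H,S,V=masks(im)
def edges(n,quad,z,fn,step=1):pass
# bin: dark red top; threshold between
dr=((H<8)|(H>172))&(S>130)&(V<150)&(V>40)
W=(250,155,405,255)
c=big(win(dr,*W));hull=cv2.convexHull(c)
m=np.zeros(dr.shape,np.uint8);cv2.fillPoly(m,[hull],1)
nr=win((m>0)&~dr,330,165,395,235)
cr=big(nr);
for z in (87,95):
    r=rect("top",cr,z);print("recess",z,r)
# scene
im2=cv2.imread("pics/scene0.png")[:,:,::-1].copy();H,S,V=masks(im2)
dr2=((H<8)|(H>172))&(S>130)&(V<165)
x=win(~dr2,255,172,312,222)
m2=np.zeros(dr2.shape,np.uint8);cv2.fillPoly(m2,[cv2.convexHull(big(win(dr2,240,165,385,270)))],1)
x=x&(m2>0);print("scene recess",rect("scene",big(x),95),rect("scene",big(x),87))
# fit bin edges lines
h=ray("top",c,95)
for yaw in (8.5,9,9.4,9.8,10.2):
    a=np.radians(yaw);u=h@[np.cos(a),np.sin(a)];v=h@[-np.sin(a),np.cos(a)]
    # fit edges
    out=[]
    for s,w,half in((u,v,95),(v,u,180)):
        for sg in(1,-1):
            e=np.median(np.sort(sg*s)[-40:]);k=(sg*s>e-4)&(abs(w-(w.min()+w.max())/2)<half_other*0.8 if False else True)
            p=np.polyfit(w[k],s[k],1);out.append((round(np.degrees(np.arctan(p[0])),2),round(float(np.mean(s[k])),1)))
    print(yaw,out)
E
```

```text
cam [ 456.75417556   42.5207317  1502.88467927]
recess 87 ((584.0385131835938, -88.14734649658203), (140.31492614746094, 120.13272094726562), 9.71103286743164)
recess 95 ((583.3193359375, -87.40906524658203), (139.52212524414062, 119.45394897460938), 9.711052894592285)
scene recess ((594.8984985351562, -85.88443756103516), (207.32716369628906, 147.8572235107422), 19.92946434020996) ((590.4783325195312, -90.86988830566406), (209.01214599609375, 149.0589141845703), 19.929458618164062)
8.5 [(np.float64(-0.87), 655.3), (np.float64(-1.01), 468.4), (np.float64(0.89), 103.4), (np.float64(0.88), -250.9)]
9 [(np.float64(-0.52), 653.8), (np.float64(-0.67), 468.9), (np.float64(0.55), 98.5), (np.float64(0.38), -255.8)]
9.4 [(np.float64(-0.15), 653.3), (np.float64(-0.41), 468.7), (np.float64(0.15), 94.6), (np.float64(0.06), -259.7)]
9.8 [(np.float64(0.23), 652.7), (np.float64(-0.01), 468.1), (np.float64(-0.25), 90.7), (np.float64(-0.24), -263.6)]
10.2 [(np.float64(0.58), 652.2), (np.float64(0.35), 467.5), (np.float64(-0.65), 86.7), (np.float64(-0.64), -267.5)]
```

Top-view measurements:
- **Lid:** centre (547.2, 83.9), yaw −13.5°. It measures 109×130 mm against the 110×130 given, and the handle agrees.
- **Bin:** 189×358 mm, yaw about 9.6°.
- **Recess:** centre about (583.5, −88.2). The direct measurement and the one derived from the bin agree within 1 mm.

The crops confirm the white lid with a dark bar. I now move above the handle at the present height, which clears the 165 mm pitcher.

jog_arm(
  series=[
    {"dx":0.008,"dy":-0.015,"rz":1,"gripper":1},
    {"dx":0.017,"dy":-0.03,"rz":1.1},
    {"dx":0.017,"dy":-0.03,"rz":1.1},
    {"dx":0.017,"dy":-0.03,"rz":1.1},
    {"dx":0.017,"dy":-0.03,"rz":1.1},
    {"dx":0.017,"dy":-0.03,"rz":1.1},
    {"dx":0.017,"dy":-0.03,"rz":1.1},
    {"dx":0.017,"dy":-0.03,"rz":1.1},
    {"dx":0.017,"dy":-0.03,"rz":1.1},
    {"dx":0.017,"dy":-0.03,"rz":1.1},
    {"dx":0.017,"dy":-0.03,"rz":1.1},
    {"dx":0.017,"dy":-0.03,"rz":1.1},
  ],
)

```text
$.series[0]: bad value
```

jog_arm(
  series=[
    {"dx":0.008,"dy":-0.015,"dz":0.0,"rx":0.0,"ry":0.0,"rz":1.0,"gripper":1.0},
    {"dx":0.017,"dy":-0.03,"dz":0.0,"rx":0.0,"ry":0.0,"rz":1.1,"gripper":1.0},
    {"dx":0.017,"dy":-0.03,"dz":0.0,"rx":0.0,"ry":0.0,"rz":1.1,"gripper":1.0},
    {"dx":0.017,"dy":-0.03,"dz":0.0,"rx":0.0,"ry":0.0,"rz":1.1,"gripper":1.0},
  ],
)

```text
t: 0.5
eef_pos: [338.8, 452.8, 225.3]
tcp_rot: [-1.571, 0.001, 1.183]
ft_force: [1.0, 0.2, 0.3]
opening: 0.998
```

jog_arm(
  series=[
    {"dx":0.018,"dy":-0.032,"dz":0.0,"rx":0.0,"ry":0.0,"rz":0.73,"gripper":1.0},
    {"dx":0.018,"dy":-0.032,"dz":0.0,"rx":0.0,"ry":0.0,"rz":0.73,"gripper":1.0},
    {"dx":0.018,"dy":-0.032,"dz":0.0,"rx":0.0,"ry":0.0,"rz":0.73,"gripper":1.0},
    {"dx":0.018,"dy":-0.032,"dz":0.0,"rx":0.0,"ry":0.0,"rz":0.73,"gripper":1.0},
    {"dx":0.018,"dy":-0.032,"dz":0.0,"rx":0.0,"ry":0.0,"rz":0.73,"gripper":1.0},
    {"dx":0.018,"dy":-0.032,"dz":0.0,"rx":0.0,"ry":0.0,"rz":0.73,"gripper":1.0},
    {"dx":0.018,"dy":-0.032,"dz":0.0,"rx":0.0,"ry":0.0,"rz":0.73,"gripper":1.0},
    {"dx":0.018,"dy":-0.032,"dz":0.0,"rx":0.0,"ry":0.0,"rz":0.73,"gripper":1.0},
    {"dx":0.018,"dy":-0.032,"dz":0.0,"rx":0.0,"ry":0.0,"rz":0.73,"gripper":1.0},
    {"dx":0.018,"dy":-0.032,"dz":0.0,"rx":0.0,"ry":0.0,"rz":0.73,"gripper":1.0},
    {"dx":0.018,"dy":-0.032,"dz":0.0,"rx":0.0,"ry":0.0,"rz":0.73,"gripper":1.0},
    {"dx":0.01,"dy":-0.018,"dz":0.0,"rx":0.0,"ry":0.0,"rz":0.7,"gripper":1.0},
  ],
)

```text
t: 1.7
eef_pos: [547.5, 81.8, 225.3]
tcp_rot: [-1.571, 0.0, 1.333]
ft_force: [-0.6, 0.4, -0.3]
opening: 1.0
```

jog_arm(
  series=[
    {"dx":0.0,"dy":0.0,"dz":-0.02,"rx":0.0,"ry":0.0,"rz":0.0,"gripper":0.6},
    {"dx":0.0,"dy":0.0,"dz":-0.02,"rx":0.0,"ry":0.0,"rz":0.0,"gripper":0.6},
    {"dx":0.0,"dy":0.0,"dz":-0.02,"rx":0.0,"ry":0.0,"rz":0.0,"gripper":0.6},
    {"dx":0.0,"dy":0.0,"dz":0.0,"rx":0.0,"ry":0.0,"rz":0.0,"gripper":0.6},
  ],
)

```text
t: 2.1
eef_pos: [545.4, 83.9, 163.4]
tcp_rot: [-1.566, 0.001, 1.334]
ft_force: [-0.4, 0.5, -0.4]
opening: 0.722
```

jog_arm(
  series=[
    {"dx":0.001,"dy":0.0,"dz":-0.02,"rx":0.0,"ry":0.0,"rz":0.0,"gripper":0.6},
    {"dx":0.0,"dy":0.0,"dz":-0.015,"rx":0.0,"ry":0.0,"rz":0.0,"gripper":0.6},
    {"dx":0.0,"dy":0.0,"dz":-0.01,"rx":0.0,"ry":0.0,"rz":0.0,"gripper":0.6},
    {"dx":0.0,"dy":0.0,"dz":0.0,"rx":0.0,"ry":0.0,"rz":0.0,"gripper":0.6},
    {"dx":0.0,"dy":0.0,"dz":0.0,"rx":0.0,"ry":0.0,"rz":0.0,"gripper":0.6},
  ],
)

```text
t: 2.6
eef_pos: [547.9, 84.0, 121.3]
tcp_rot: [-1.571, -0.0, 1.334]
ft_force: [-0.9, 0.1, 0.5]
opening: 0.601
```

```bash
python3 - <<'E'
from h import *
im=env.read_camera("scene");s=env.state();print(s["eef_pos"],s["tcp_rot"],s["ft_force"],s["opening"])
cv2.imwrite("pics/s1.png",cv2.resize(im[120:280,230:400],None,fx=3.5,fy=3.5)[:,:,::-1])
E
```

```text
[547.97994772  84.05143262 121.51221178] [-1.57184796e+00 -3.72478158e-04  1.33448237e+00] [-0.67723628 -1.03409817  0.64887353] 0.600428326906664
```

View pics/s1.png

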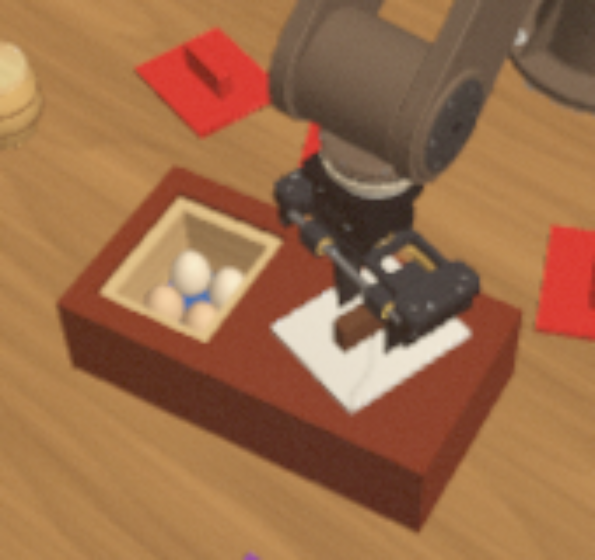

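The scene crop shows the fingers straddling the dark bar at about (360,320), with the lid unmoved. I lower slightly and close.

jog_arm(
  series=[
    {"dx":0.0,"dy":0.0,"dz":-0.003,"rx":0.0,"ry":0.0,"rz":0.0,"gripper":0.4},
    {"dx":0.0,"dy":0.0,"dz":0.0,"rx":0.0,"ry":0.0,"rz":0.0,"gripper":0.3},
    {"dx":0.0,"dy":0.0,"dz":0.0,"rx":0.0,"ry":0.0,"rz":0.0,"gripper":0.22},
    {"dx":0.0,"dy":0.0,"dz":0.0,"rx":0.0,"ry":0.0,"rz":0.0,"gripper":0.1},
    {"dx":0.0,"dy":0.0,"dz":0.0,"rx":0.0,"ry":0.0,"rz":0.0,"gripper":0.0},
    {"dx":0.0,"dy":0.0,"dz":0.0,"rx":0.0,"ry":0.0,"rz":0.0,"gripper":0.0},
    {"dx":0.0,"dy":0.0,"dz":0.0,"rx":0.0,"ry":0.0,"rz":0.0,"gripper":0.0},
  ],
)

```text
t: 3.35
eef_pos: [547.6, 84.0, 117.7]
tcp_rot: [-1.571, -0.0, 1.335]
ft_force: [-0.7, -0.9, -0.3]
opening: 0.191
```

The opening is 0.191, about 18 mm, so the handle is held. I slide most of the way and turn to the bin's yaw.

jog_arm(
  series=[
    {"dx":0.001,"dy":-0.006,"dz":0.0,"rx":0.0,"ry":0.0,"rz":1.1,"gripper":0.0},
    {"dx":0.003,"dy":-0.012,"dz":0.0,"rx":0.0,"ry":0.0,"rz":2.0,"gripper":0.0},
    {"dx":0.003,"dy":-0.012,"dz":0.0,"rx":0.0,"ry":0.0,"rz":2.0,"gripper":0.0},
    {"dx":0.003,"dy":-0.012,"dz":0.0,"rx":0.0,"ry":0.0,"rz":2.0,"gripper":0.0},
    {"dx":0.003,"dy":-0.012,"dz":0.0,"rx":0.0,"ry":0.0,"rz":2.0,"gripper":0.0},
    {"dx":0.003,"dy":-0.012,"dz":0.0,"rx":0.0,"ry":0.0,"rz":2.0,"gripper":0.0},
    {"dx":0.003,"dy":-0.012,"dz":0.0,"rx":0.0,"ry":0.0,"rz":2.0,"gripper":0.0},
    {"dx":0.002,"dy":-0.012,"dz":0.0,"rx":0.0,"ry":0.0,"rz":2.0,"gripper":0.0},
    {"dx":0.002,"dy":-0.012,"dz":0.0,"rx":0.0,"ry":0.0,"rz":2.0,"gripper":0.0},
    {"dx":0.002,"dy":-0.012,"dz":0.0,"rx":0.0,"ry":0.0,"rz":2.0,"gripper":0.0},
    {"dx":0.002,"dy":-0.012,"dz":0.0,"rx":0.0,"ry":0.0,"rz":2.0,"gripper":0.0},
    {"dx":0.0,"dy":0.0,"dz":0.0,"rx":0.0,"ry":0.0,"rz":2.0,"gripper":0.0},
  ],
)

```text
t: 4.55
eef_pos: [574.9, -43.1, 117.7]
tcp_rot: [-1.571, 0.0, 1.738]
ft_force: [0.6, -0.0, 0.1]
opening: 0.186
```

```bash
python3 - <<'E'
from h import *
for n,(x0,y0,x1,y1) in(("top",(250,150,410,260)),("scene",(230,120,400,280))):
    im=env.read_camera(n);cv2.imwrite(f"pics/{n}2.png",im[:,:,::-1])
    cv2.imwrite(f"pics/{n}2c.png",cv2.resize(im[y0:y1,x0:x1],None,fx=3.5,fy=3.5)[:,:,::-1])
s=env.state();print(s["eef_pos"],s["tcp_rot"],s["ft_force"],s["moment"],s["opening"],s["t"])
E
```

```text
[574.77878021 -42.54630866 117.72470364] [-1.57118278e+00  3.90736108e-04  1.73766454e+00] [-0.52607424 -4.17123924 -0.31411538] [-0.47829548 -0.02740014  0.05148848] 0.19078700746617785 4.65
```

View pics/top2c.png

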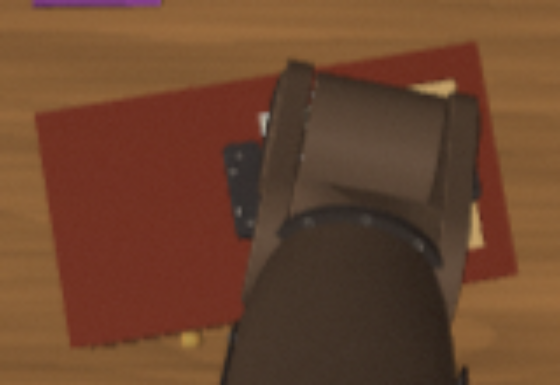

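View pics/scene2c.png

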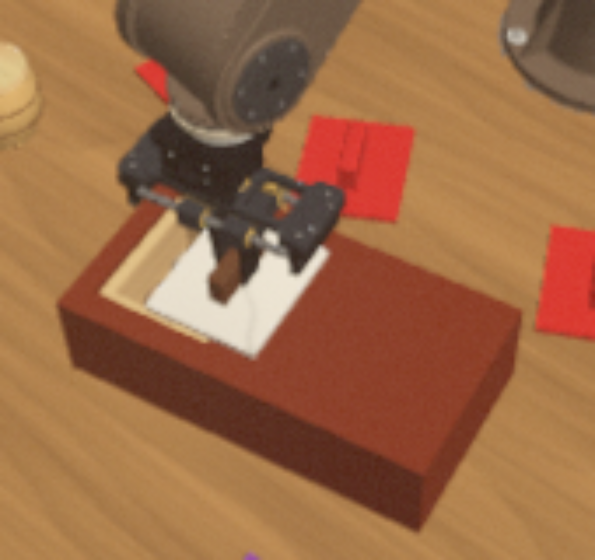

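Top crop: the arm hides the lid. Scene crop: the lid is flat, with corners near (147,302), (258,357) and (330,252). It is parallel to the recess and about 45 mm short. I check its lateral offset with corner rays.

```bash
python3 - <<'E'
from h import *
def corners(im,n,m,z,W):
    c=big(win(m,*W)); p=cv2.approxPolyDP(cv2.convexHull(c[:,None,:]),3,True)[:,0]
    return p,ray(n,p,z)
im=cv2.imread("pics/scene2.png")[:,:,::-1].copy();H,S,V=masks(im)
W=(240,165,385,270)
p,w=corners(im,"scene",(S<60)&(V>150),103,W);print("lid now");print(np.c_[p,np.round(w,1)])
im=cv2.imread("pics/scene0.png")[:,:,::-1].copy();H,S,V=masks(im)
p,w=corners(im,"scene",(S<60)&(V>150),103,(290,185,385,240));print("lid0");print(np.c_[p,np.round(w,1)])
im_g=cv2.cvtColor(im,cv2.COLOR_RGB2GRAY)
dr=((H<8)|(H>172))&(S>140)&(V<180)
m=win(~dr,255,172,312,219)
c=big(m&(np.indices(m.shape)[0]>0));p=cv2.approxPolyDP(cv2.convexHull(c[:,None,:]),3,True)[:,0];print("recess",p.tolist())
cv2.imwrite("pics/m.png",(m*255).astype(np.uint8)[160:230,240:330].repeat(6,0).repeat(6,1))
def R(a):a=np.radians(a);return np.array([[np.cos(a),-np.sin(a)],[np.sin(a),np.cos(a)]])
# predicted lid corners now from TCP pose (lid0 offset)
s=env.state();tc=s["eef_pos"][:2]
q=np.array([[65,55],[65,-55],[-65,55]]);print("pred",np.round(tc+q@R(9.6).T,1))
E
```

```text
lid now
[[ 323.   192.   506.8    1.3]
 [ 301.   221.   633.6   20.9]
 [ 272.   207.   648.8  -82. ]
 [ 288.   185.   553.1 -103.2]]
lid0
[[363.  215.  502.1 150.2]
 [329.  236.  623.7 118.2]
 [308.  213.  598.2  17.9]
 [340.  192.  474.   42.6]]
recess [[311, 172], [310, 194], [298, 215], [255, 218], [255, 172]]
pred [[629.7  22.5]
 [648.  -85.9]
 [501.5   0.8]]
```

View pics/m.png

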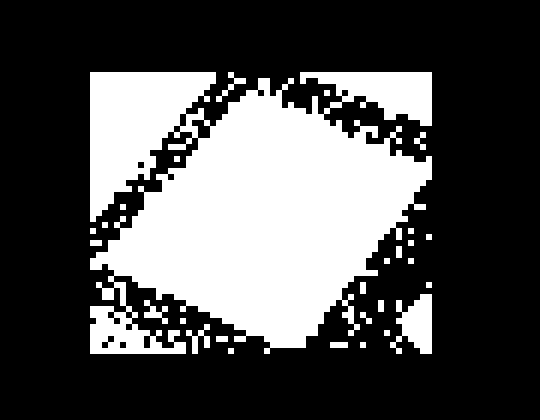

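The lid moved rigidly with the tool; its scene-camera corners show the same small bias as before. About (9, −45.5) mm remain.

jog_arm(
  series=[
    {"dx":0.001,"dy":-0.005,"dz":0.0,"rx":0.0,"ry":0.0,"rz":0.0,"gripper":0.0},
    {"dx":0.002,"dy":-0.01,"dz":0.0,"rx":0.0,"ry":0.0,"rz":0.0,"gripper":0.0},
    {"dx":0.002,"dy":-0.01,"dz":0.0,"rx":0.0,"ry":0.0,"rz":0.0,"gripper":0.0},
    {"dx":0.002,"dy":-0.01,"dz":0.0,"rx":0.0,"ry":0.0,"rz":0.0,"gripper":0.0},
    {"dx":0.001,"dy":-0.006,"dz":0.0,"rx":0.0,"ry":0.0,"rz":0.0,"gripper":0.0},
    {"dx":0.001,"dy":-0.003,"dz":0.0,"rx":0.0,"ry":0.0,"rz":0.0,"gripper":0.0},
    {"dx":0.0,"dy":0.0,"dz":0.0,"rx":0.0,"ry":0.0,"rz":0.0,"gripper":0.0},
    {"dx":0.0,"dy":0.0,"dz":0.0,"rx":0.0,"ry":0.0,"rz":0.0,"gripper":0.0},
  ],
)

```text
t: 5.45
eef_pos: [583.7, -86.7, 117.4]
tcp_rot: [-1.571, 0.001, 1.738]
ft_force: [-1.1, -5.9, -4.5]
opening: 0.186
```

```bash
python3 - <<'E'
from h import *
for n,(x0,y0,x1,y1) in(("scene",(230,150,350,250)),):
    im=env.read_camera(n);cv2.imwrite(f"pics/{n}3.png",im[:,:,::-1])
    cv2.imwrite(f"pics/{n}3c.png",cv2.resize(im[y0:y1,x0:x1],None,fx=5.5,fy=5.5)[:,:,::-1])
s=env.state();print(s["eef_pos"],s["tcp_rot"],s["ft_force"],s["moment"],s["opening"],s["t"])
E
```

```text
[583.63938786 -86.69659701 117.49138982] [-1.57075981e+00  1.26799870e-03  1.73805743e+00] [ 0.46237536 -7.1787682  -4.38645227] [-1.16478011 -0.02675314  0.00787892] 0.1902749299064524 5.5
```

View pics/scene3c.png

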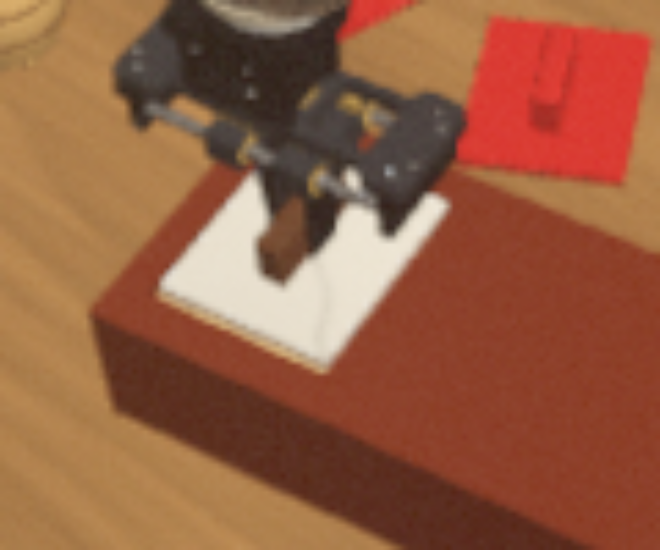

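Scene crop: the lid is over the recess, with a pale ledge strip showing along its front-left side. I nudge about 1.4 mm further and lower in small steps.

jog_arm(
  series=[
    {"dx":0.0,"dy":-0.0014,"dz":0.0,"rx":0.0,"ry":0.0,"rz":0.0,"gripper":0.0},
    {"dx":0.0,"dy":0.0,"dz":-0.001,"rx":0.0,"ry":0.0,"rz":0.0,"gripper":0.0},
    {"dx":0.0,"dy":0.0,"dz":-0.001,"rx":0.0,"ry":0.0,"rz":0.0,"gripper":0.0},
    {"dx":0.0,"dy":0.0,"dz":-0.001,"rx":0.0,"ry":0.0,"rz":0.0,"gripper":0.0},
    {"dx":0.0,"dy":0.0,"dz":0.0,"rx":0.0,"ry":0.0,"rz":0.0,"gripper":0.0},
  ],
)

```text
t: 6.0
eef_pos: [583.5, -87.2, 114.4]
tcp_rot: [-1.57, -0.0, 1.738]
ft_force: [-0.1, -0.3, -3.9]
opening: 0.188
```

It is down 3 mm and still carrying only the lid's weight, so it is entering the recess freely.

jog_arm(
  series=[
    {"dx":0.0,"dy":0.0,"dz":-0.001,"rx":0.0,"ry":0.0,"rz":0.0,"gripper":0.0},
    {"dx":0.0,"dy":0.0,"dz":-0.001,"rx":0.0,"ry":0.0,"rz":0.0,"gripper":0.0},
    {"dx":0.0,"dy":0.0,"dz":-0.001,"rx":0.0,"ry":0.0,"rz":0.0,"gripper":0.0},
    {"dx":0.0,"dy":0.0,"dz":-0.001,"rx":0.0,"ry":0.0,"rz":0.0,"gripper":0.0},
    {"dx":0.0,"dy":0.0,"dz":0.0,"rx":0.0,"ry":0.0,"rz":0.0,"gripper":0.0},
  ],
)

```text
t: 6.5
eef_pos: [583.5, -87.4, 110.5]
tcp_rot: [-1.571, -0.0, 1.738]
ft_force: [-0.0, -0.3, -3.9]
opening: 0.187
```

jog_arm(
  series=[
    {"dx":0.0,"dy":0.0,"dz":-0.0007,"rx":0.0,"ry":0.0,"rz":0.0,"gripper":0.0},
    {"dx":0.0,"dy":0.0,"dz":0.0,"rx":0.0,"ry":0.0,"rz":0.0,"gripper":0.0},
  ],
)

```text
t: 6.7
eef_pos: [583.6, -87.4, 109.9]
tcp_rot: [-1.571, -0.0, 1.738]
ft_force: [0.3, 0.3, -3.2]
opening: 0.188
```

Within a fraction of a millimetre of the ledge, so I open gently.

jog_arm(
  series=[
    {"dx":0.0,"dy":0.0,"dz":0.0,"rx":0.0,"ry":0.0,"rz":0.0,"gripper":0.25},
    {"dx":0.0,"dy":0.0,"dz":0.0,"rx":0.0,"ry":0.0,"rz":0.0,"gripper":0.4},
    {"dx":0.0,"dy":0.0,"dz":0.0,"rx":0.0,"ry":0.0,"rz":0.0,"gripper":0.6},
    {"dx":0.0,"dy":0.0,"dz":0.0,"rx":0.0,"ry":0.0,"rz":0.0,"gripper":0.6},
    {"dx":0.0,"dy":0.0,"dz":0.0,"rx":0.0,"ry":0.0,"rz":0.0,"gripper":0.6},
    {"dx":0.0,"dy":0.0,"dz":0.0,"rx":0.0,"ry":0.0,"rz":0.0,"gripper":0.6},
  ],
)

```text
t: 7.3
eef_pos: [583.6, -87.4, 110.0]
tcp_rot: [-1.571, -0.0, 1.738]
ft_force: [0.5, 0.1, -1.2]
opening: 0.584
```

jog_arm(
  series=[
    {"dx":0.0,"dy":0.0,"dz":0.01,"rx":0.0,"ry":0.0,"rz":0.0,"gripper":0.6},
    {"dx":0.0,"dy":0.0,"dz":0.02,"rx":0.0,"ry":0.0,"rz":0.0,"gripper":0.6},
    {"dx":0.0,"dy":0.0,"dz":0.03,"rx":0.0,"ry":0.0,"rz":0.0,"gripper":0.6},
    {"dx":0.0,"dy":0.0,"dz":0.03,"rx":0.0,"ry":0.0,"rz":0.0,"gripper":0.6},
    {"dx":0.0,"dy":0.0,"dz":0.03,"rx":0.0,"ry":0.0,"rz":0.0,"gripper":0.6},
    {"dx":-0.02,"dy":0.03,"dz":0.01,"rx":0.0,"ry":0.0,"rz":0.0,"gripper":0.6},
    {"dx":-0.02,"dy":0.04,"dz":0.0,"rx":0.0,"ry":0.0,"rz":0.0,"gripper":0.6},
    {"dx":-0.02,"dy":0.04,"dz":0.0,"rx":0.0,"ry":0.0,"rz":0.0,"gripper":0.6},
    {"dx":-0.02,"dy":0.04,"dz":0.0,"rx":0.0,"ry":0.0,"rz":0.0,"gripper":0.6},
    {"dx":-0.02,"dy":0.04,"dz":0.0,"rx":0.0,"ry":0.0,"rz":0.0,"gripper":0.6},
    {"dx":0.0,"dy":0.02,"dz":0.0,"rx":0.0,"ry":0.0,"rz":0.0,"gripper":0.6},
    {"dx":0.0,"dy":0.0,"dz":0.0,"rx":0.0,"ry":0.0,"rz":0.0,"gripper":0.6},
  ],
)

```text
t: 8.5
eef_pos: [483.1, 124.6, 240.9]
tcp_rot: [-1.572, -0.0, 1.741]
ft_force: [0.2, -0.6, 0.2]
opening: 0.599
```

```bash
python3 - <<'E'
from h import *
for n,(x0,y0,x1,y1) in(("top",(250,150,410,260)),("scene",(230,150,390,280))):
    im=env.read_camera(n);cv2.imwrite(f"pics/{n}4.png",im[:,:,::-1])
    cv2.imwrite(f"pics/{n}4c.png",cv2.resize(im[y0:y1,x0:x1],None,fx=4.5,fy=4.5)[:,:,::-1])
    H,S,V=masks(im)
    if n=="top":
        c=big(win((S<60)&(V>150),330,160,400,240));print("lid",rect(n,c,95))
s=env.state();print(s["eef_pos"],s["ft_force"],s["t"])
E
```

```text
lid ((583.4259033203125, -86.31400299072266), (131.0932159423828, 108.80249786376953), 9.628767967224121)
[483.69852625 122.51948581 240.45746751] [ 0.42887267  0.09275479 -0.13979983] 8.6
```

View pics/top4c.png

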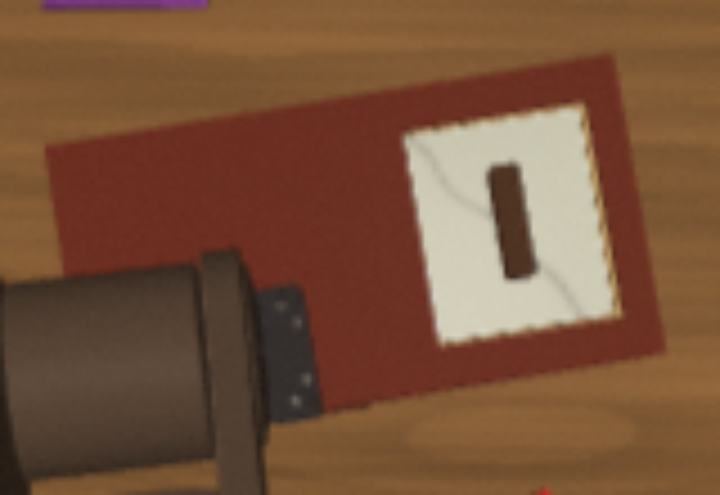

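View pics/scene4c.png

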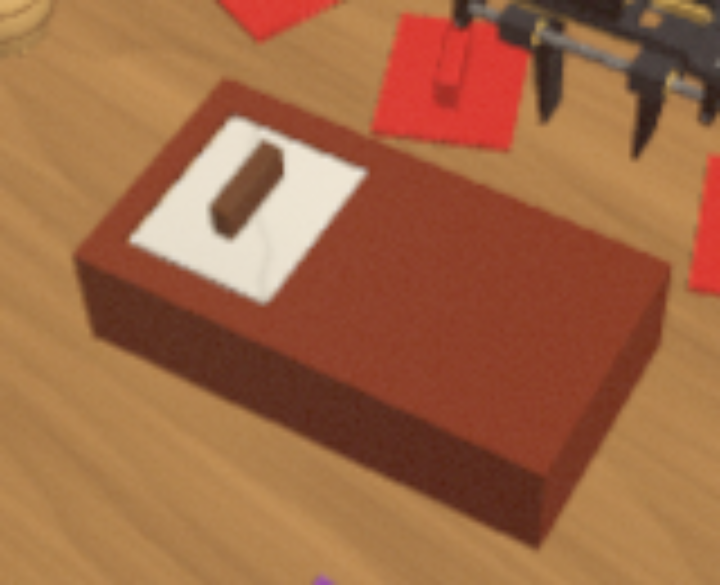

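The top crop shows the lid in the recess at 9.63° yaw, with a thin even ledge strip on its −y side. The scene crop shows it flush with no exposed lid side. I make a last check of the bystanders and then hand in.

```bash
python3 - <<'E'
from h import *
a=cv2.imread("pics/top0.png").astype(int);b=cv2.imread("pics/top4.png").astype(int)
for k,(x0,y0,x1,y1) in dict(canister=(150,165,210,220),bowl=(455,148,505,195),honey=(460,205,505,245),pitcher=(112,248,182,295)).items():
    print(k,abs(a-b)[y0:y1,x0:x1].mean().round(1))
print(env.state()["qvel"].round(3)); print(env.job_done())
E
```

```text
canister 4.2
bowl 4.4
honey 4.1
pitcher 3.0
[-0.027  0.007  0.002  0.    -0.002 -0.001]
the job is handed in; nothing more can be done
None
```

The white marble lid is in the bin's recess, let go, and the job is handed in at about 8.6 s of the 42 s allowed; no verdict is reported. I gripped its handle, slid it along the bin's top while turning it about 23° square to the bin, lowered it 8 mm into the recess and moved the arm clear.

**Last checks**
- **Position:** the top camera puts the lid centre at (583.4, −86.3). The recess centre measured about (583.4, −88), so the lid is 1 to 2 mm off against the 6 mm allowed.
- **Angle:** the lid's yaw is 9.6° and the bin's is about 9.6°.
- **Height and level:** judged from tool height, which stopped 7.8 mm below sliding height with little more than the lid's weight on the wrist. The scene picture shows it flush. I did not measure height or tilt directly after release.
- **Bystanders:** the top pictures before and after differ only at noise level around the pitcher, canister, honey pot and bowl.

**Disagreements**
- The scene camera read x about 2 to 4 mm higher than the top camera, so I used the top camera.
- The wrist showed about 7 N sideways as the lid reached the recess; it was gone after a small nudge.

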